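# Show a screwdriver's tip to the inspection camera

## Task

Check the red screwdriver's blade for wear: first turn the inspection camera's focus knob until its white pointer stands at the red mark on the dial, then draw the red-handled screwdriver straight up out of the rack, tip it over and hold it raised with its blade pointing straight into the slanted lens, the tip about 5 cm in front of the middle of the lens. Do not touch the camera with the screwdriver, and leave the other drivers in the rack and the things on the desk where they are. Finish while still holding the screwdriver there, still and gripped; do not put it down.

Things in the scene. Friction and masses are not known exactly. Their poses are not given: they have to be found in the camera images.
- focus (a joint): The focus knob's angle, rad, 0 to 2.8. It grows as the knob turns clockwise seen from above; at 0 the white pointer faces the near long edge of the camera's base (the base's -x side), at 1.40 it stands at the red mark (the other dial lines are white, thin and short). It starts between 0 and 0.7. A stop at either end; light friction (0.03 N m), no spring: it stays where it is left.
- focus_grip (a point): Point on the focus knob's vertical axis at the height to grip it, 49 mm above the desk. Black knob with an upright bar grip 42 mm long, 14 mm thick and 32 mm high (top 56 mm above the desk; the round skirt under it, 44 mm in diameter, is 26 mm above the desk). The axes turn with the knob: x along the bar, the white pointer on its -x half; y across the bar; z up.
- camera: The fixed inspection camera stand: grey base plate 120 x 260 x 12 mm, origin at the centre of its underside on the desk, x axis along the 120 mm side (away from the robot at yaw 0), z up. The knob's axis is at x = -10, y = +75 mm, the post of the barrel at x = +30, y = -75 mm.
- barrel: The camera's black barrel, fixed to the stand, 36 mm in diameter and 90 mm long. Origin at the middle of its front lens (about 168 mm above the desk); z points out of the lens along the line of sight, slanting 50 degrees upwards from level and towards the base's -x side (the robot's side); the barrel runs along -z from there. Its highest point is 180 mm above the desk: pass over it.
- screwdriver_handle (a point): Middle of the red screwdriver's handle (handle 75 mm long, 12 x 12 mm thick, 28 to 49 g). Axes: y along the screwdriver from the tip towards the handle's end, so it points up while it stands in the rack; x and z across the handle, square to its flats (x along the rack's x axis, across the row). The handle runs 37 mm either way from this point along y; the tip lies 87 mm along -y. Standing in the rack the point is 96 mm above the desk, the handle's end 133 mm.
- screwdriver_tip (a point): Tip of the red screwdriver's blade (blade 49 mm long, 2 mm thick). Same axes as the handle: y from the tip to the handle. In the rack the tip is 9 mm above the desk.
- rack: The fixed driver rack, 46 x 164 x 80 mm, grey with black end cheeks; origin at the centre of its underside, y along its length, z up. Three square sockets (14 mm wide) at y = -50, 0 and +50 mm; a driver's handle stands 22 mm deep in it on a ledge 58 mm above the desk and 53 mm of the handle shows above the rack's top. Its blade passes a 6 mm hole. Which driver stands where varies.
- blue_driver: Driver with a blue handle, same size, standing in the rack; leave it. Its origin is 6 mm off its axis, 71 mm above the desk in the rack.
- yellow_driver: Driver with a yellow handle, same size, standing in the rack; leave it. Origin as for the blue one.
- mug: Green mug, 86 mm across, 94 mm high, bystander; origin under its centre.
- earbud_case: White earbud case, 47 x 60 x 24 mm, bystander; origin under its centre.
- toy_car: White toy car, 34 x 77 x 28 mm, bystander; origin under its centre.
- eraser: Eraser, 19 x 46 x 12 mm, bystander; origin under its centre.

How it is judged:
On the way, in this order (a step that is already met when the one before it is completed fails the run):
1. the focus knob stands at the red mark (within 0.15 rad), the screwdriver still in the rack (value of joint focus between 1.25 and 1.55 rad and distance of screwdriver_tip from where it was at the start of the episode below 0.015 m), for 0.3 s.
2. the screwdriver is drawn upright out of the rack, its tip above the rack's top, gripped by the fingers (height (world z) of screwdriver_tip above 0.085 m and angle between screwdriver_tip's own y axis and vertical below 0.35 rad and contact force between the fingers and screwdriver above 0.5 N), for 0.05 s.
At the end, for the whole second after the job is handed in: Red screwdriver gripped and still, touching neither rack nor camera; tip 30-70 mm before the lens and within 15 mm of its line of sight either way, blade pointing into the lens within 0.22 rad; knob within 0.15 rad of the red mark; the other two drivers in the rack (value of joint focus between 1.25 and 1.55 rad and z of screwdriver_tip in the frame of barrel between 0.03 and 0.07 m and x of screwdriver_tip in the frame of barrel between -0.015 and 0.015 m and y of screwdriver_tip in the frame of barrel between -0.015 and 0.015 m and angle between the y axis of screwdriver_tip and the z axis of barrel, either way round below 0.22 rad and z of screwdriver_handle in the frame of barrel above 0.1 m and height (world z) of screwdriver_tip above 0.12 m and contact force between the fingers and screwdriver above 0.5 N and contact force between screwdriver and rack below 0.05 N and contact force between screwdriver and camera below 0.05 N and linear speed of screwdriver below 0.02 m/s and angular speed of screwdriver below 0.2 rad/s and horizontal distance between each of blue_driver, yellow_driver and rack below 0.07 m and height (world z) of each of blue_driver, yellow_driver below 0.08 m); the arm keeps its last pose, push and grip.
It fails at once if the screwdriver knocks against the camera (contact force between screwdriver and camera above 1 N).
It fails at once if another driver is pulled up or knocked out of the rack (20 mm) (distance of any of blue_driver, yellow_driver from where it was at the start of the episode above 0.02 m).
It fails at once if a bystander is shoved more than 30 mm (distance of any of mug, earbud_case, toy_car, eraser from where it was at the start of the episode above 0.03 m).
It also fails if it takes over 50 s, if anything falls off the work surface, if the arm or the gripper's body presses on something with over 40 N, if the wrist force passes 120 N, or if a joint passes its speed limit or range.

## Robot

A 6-joint arm with a two-finger parallel gripper is mounted at the origin on a cart in front of the work surface, level with it; the furniture and walls round the work are solid. World frame = base frame: x ahead of the robot, y to its left, z up, the work surface at z = 0. Lengths are in m, angles in rad, forces in N, time in s.
With the tool pointing down it reaches from about 0.425 to 0.95 m from the base axis. Payload 3.5 kg.
Tool frame: the origin (TCP) lies at the very end of the fingers, on their centre line; the grasp point (between the pads) lies 19 mm behind it; z points along the fingers, y is the line along which they close (so a half turn about z gives the same grasp; the last joint's range is limited). The gripper opens to 85 mm and grips with 20 to 120 N. Pads are 22 mm wide; open, the fingers measure 114 mm over their backs; the gripper's body (76 mm by 85 mm) begins 54 mm behind the grasp point. The pads swing forward as they close: fully open they stand 13 mm farther back than shut.
Start: joints at [-1.348, 0.286, 1.577, -0, 1.279, -0.15], TCP at [0.246, -0.629, 0.231] pointing down, gripper open.
Joint ranges: [-2.77, 2.77], [-0.9, 2.22], [0.21, 2.48], [-1.53, 4.67], [0.24, 2.81], [-2.84, 2.84]. Speed limits (rad/s): [2.79, 2.79, 3.14, 3.14, 3.14, 3.14].

## Interface

Orientations are given as a unit quaternion [x, y, z, w].
In Python, from plant import ctrl, optics, sign_off gives the robot as it stands.
- The arm moves only by the shell command python3 -m creep 'ROWS' [FORCE]. ROWS is JSON, a list of rows, each an object of numbers: "x", "y", "z": the shift along the tool's x, y, z in mm; "rx", "ry", "rz": the turn, a rotation vector about the tool's x, y, z in degrees; "grip": the opening, from 0 (shut) to 1 (fully open). In form: [{"x": .., "y": .., "z": .., "rx": .., "ry": .., "rz": .., "grip": ..}, ...]. A call has exactly 10 rows; each row shifts and turns the commanded pose from where the row before left it, along the tool's axes as they then stand; what a row does not reach is not made up. A row lasts 1/12 s, in which the tool goes at most 41.7 mm and 7.16 degrees, less where a joint would pass 70% of its speed; a pose out of reach is approached as far as the arm can. A call with a gripper value outside its range is refused whole. The fingers move at their own pace and stop on an object; FORCE is the grip in N (left out, the last holds). Time passes only in rows, so rows that do not move let the fingers close, or fill a call up. It gives the time, the measured TCP pose, the force, the opening and the grip force at its end, in the units of the state.
- ctrl.get_state(): the state, without advancing time (a new reading comes with each control period).
- optics.read_camera(name): name is "scene" or "top"; returns a dict with "color" (384x512x3 uint8, blue, green, red), "K" (3x3 intrinsics, pixels), "D" ([k1, k2, p1, p2, k3] as OpenCV has them; the pictures are not rectified), "R" (3x3) and "t" (3): a world point X has camera coordinates R X + t. Camera axes: x right, y down, z forward; pixel columns grow to the right and rows downward; lengths in m; the calibration is good to about 2 mm. A picture is of the moment at which its call begins. There is no depth.
- sign_off(): hands the job in; it is judged then, once.
The state is a dict: "time": time; "qpos": joint angles; "dq": joint speeds; "joint_efforts": joint torques, N m; "eef_pos": TCP position; "tcp_rot": TCP orientation; "contact_force": force on the tool from outside, world axes, zero at the start; "wrist_torque": the same for the moment, N m; "opening": opening from 0.0 (shut) to 1.0 (fully open); "finger_force": force on a finger pad.
Only numpy, scipy, OpenCV 4.12 (cv2) and the standard library are available. Lean on these libraries where they do the work, as an engineer would, in place of code of your own. Each camera call takes 0.05 s, during which the arm holds its last target. There are 200 camera calls.

## Working session

There is one attempt and no reset: what is moved stays moved. The work goes in short steps, Python scripts to look and compute and a shell command to move; the robot and the scene stay as the last step left them, time stands still between calls to the robot, and variables do not carry over. Pictures are saved under pics/ and viewed, at most 10 in all, crops included, and the job is handed in when it is done.

```bash
mkdir -p pics; ls; python3 - <<'E'
from plant import ctrl, optics
import cv2,numpy as np
s=ctrl.get_state(); print(s)
for n in("scene","top"):
    c=optics.read_camera(n); cv2.imwrite(f"pics/{n}0.png",cv2.resize(c["color"],(800,600),interpolation=cv2.INTER_CUBIC)); np.savez(f"{n}.npz",**c)
    print(n,c["K"],c["D"],c["R"],c["t"])
E
```

```text
pics
{'time': 0.0, 'qpos': array([-1.34797503e+00,  2.87185160e-01,  1.57820327e+00, -1.28281190e-05,
        1.27855201e+00, -1.50004528e-01]), 'dq': array([ 0.0006254 , -0.0005277 ,  0.0009824 ,  0.00013622, -0.00065674,
        0.00174392]), 'joint_efforts': array([ 3.17102581e-05, -4.05979657e+01, -2.92626590e+01, -1.47771848e-04,
        5.78848514e-03,  1.41648208e-06]), 'eef_pos': array([ 0.24574277, -0.62797206,  0.22991993]), 'tcp_rot': array([ 9.82674348e-01,  1.85336849e-01, -4.88660355e-05, -1.17289345e-03]), 'contact_force': array([ 0.0126812 ,  0.64938072, -0.34380178]), 'wrist_torque': array([ 0.01751045,  0.0379943 , -0.00960933]), 'finger_force': 0.0, 'opening': 0.9964636165161465}
scene [[367.27904574   0.         257.5038041 ]
 [  0.         367.27904574 195.06517219]
 [  0.           0.           1.        ]] [-0.03186429  0.          0.          0.          0.        ] [[-0.47330376 -0.88089801 -0.00150047]
 [-0.64823568  0.34944736 -0.67651832]
 [ 0.59646798 -0.31922601 -0.73642427]] [0.30493216 0.36427029 0.76107509]
top [[497.66202518   0.         255.58732863]
 [  0.         497.66202518 191.77052706]
 [  0.           0.           1.        ]] [-0.03868037  0.          0.          0.          0.        ] [[-0.01169332 -0.99992838  0.00254934]
 [-0.98855738  0.01117682 -0.15043068]
 [ 0.15039141 -0.00427921 -0.98861727]] [0.0533311  0.51151885 1.33613169]
```

View pics/scene0.png

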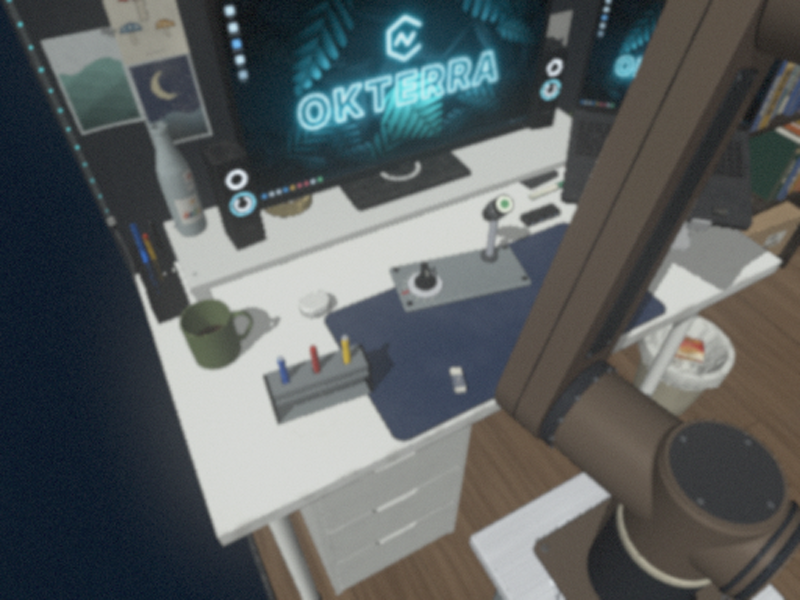

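View pics/top0.png

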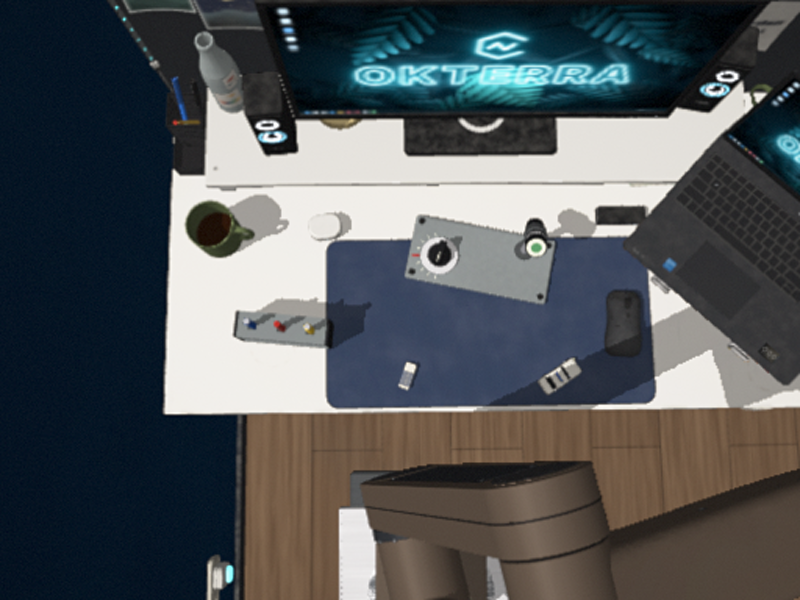

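The scene view shows the rack at about (318,383) with blue, red and yellow drivers from left to right, and the camera plate at (460,277). In the top view the knob is at (440,254), the lens at (536,245), and the red handle at (280,326).

```bash
python3 - <<'E'
import cv2,numpy as np
t=np.load("top.npz")["color"]
a=cv2.resize(t[130:200,250:362],(800,500),interpolation=cv2.INTER_CUBIC)   # 7.143x
cv2.imwrite("pics/topcam.png",a)
b=cv2.resize(t[190:230,140:220],(800,400),interpolation=cv2.INTER_CUBIC)  #10x
cv2.imwrite("pics/toprack.png",b)
E
```

```text
(no output)
```

View pics/topcam.png

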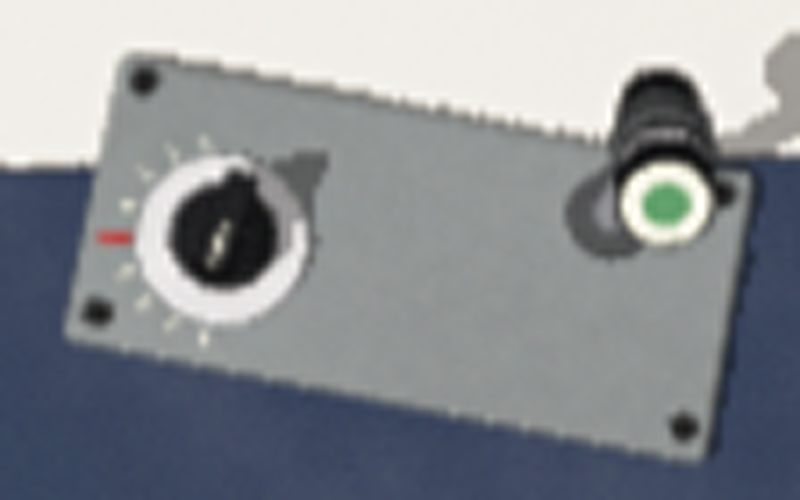

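View pics/toprack.png

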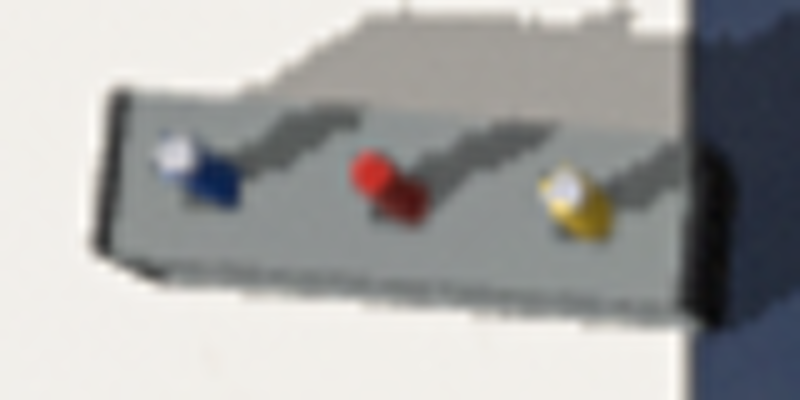

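The plate corners in the first crop are at (125,55), (752,170), (705,462) and (65,338). The lens centre is at (666,205), the red mark at (115,238), and the pointer line runs from (226,225) to (212,258). In the second crop the handle tops are blue (175,155), red (373,175) and yellow (567,188).

```bash
cat > h.py <<'E'
import cv2,numpy as np
from scipy.spatial.transform import Rotation as Ro
def pix2w(c,uv,z):
    p=cv2.undistortPoints(np.array(uv,float).reshape(-1,1,2),c["K"],c["D"])[:,0]
    d=np.c_[p,np.ones(len(p))]@c["R"]; o=-c["R"].T@c["t"]
    return o+d*((z-o[2])/d[:,2])[:,None]
def w2pix(c,X):
    return cv2.projectPoints(np.array(X,float).reshape(-1,3),cv2.Rodrigues(c["R"])[0],c["t"],c["K"],c["D"])[0][:,0]
E
python3 - <<'E'
from h import *
c=np.load("top.npz")
np.set_printoptions(precision=4,suppress=True)
f=lambda uv:np.array(uv)/7.143+[250,130]-.43
cor=pix2w(c,f([(125,55),(752,170),(705,462),(65,338)]),.012)
print(cor,[np.linalg.norm(cor[i]-cor[i-1]) for i in range(4)])
ct=cor.mean(0)
# y axis: from right to left
yv=(cor[0]-cor[1])+(cor[3]-cor[2]); xv=(cor[0]-cor[3])+(cor[1]-cor[2])
yaw=(np.arctan2(-yv[0],yv[1])+np.arctan2(xv[1],xv[0]))/2; print("cam yaw",yaw,ct, np.arctan2(-yv[0],yv[1]),np.arctan2(xv[1],xv[0]))
R=Ro.from_euler('z',yaw)
k=ct+R.apply([-.01,.075,0]);post=ct+R.apply([.03,-.075,0]);print("knob",k,"post",post)
print("lens",pix2w(c,f([(666,205)]),.168), "in cam frame",R.inv().apply(pix2w(c,f([(666,205)]),.168)-ct))
print("knob top pix",(w2pix(c,[k[0],k[1],.056])+.43-[250,130])*7.143)
p=pix2w(c,f([(226,225),(212,258)]),.056);m=pix2w(c,f([(115,238)]),.012)
print("ptr",p,"mark",m-k)
d=p[1]-p[0];print("ptr dir",np.arctan2(d[1],d[0]),"zero dir",yaw+np.pi,"end-axis",p-k)
g=lambda uv:np.array(uv)/10+[140,190]-.45
h=pix2w(c,g([(175,155),(373,175),(567,188)]),.133);print("handles",h)
r=h[0]-h[2];print(np.linalg.norm(r),"rack yaw",np.arctan2(-r[0],r[1]))
s=np.load("scene.npz")
q=pix2w(s,np.array([(283,360),(315,348),(346,338)])/1.5625,.133);print("scene handles",q)
E
```

```text
[[ 0.6738  0.0126  0.012 ]
 [ 0.6239 -0.2375  0.012 ]
 [ 0.5061 -0.2139  0.012 ]
 [ 0.5586  0.0381  0.012 ]] [np.float64(0.1179129172966482), np.float64(0.25500094645969185), np.float64(0.12011203769095023), np.float64(0.25741426834231057)]
cam yaw -0.20455461824885435 [ 0.5906 -0.1002  0.012 ] -0.2011403315932247 -0.20796890490448397
knob [ 0.596  -0.0247  0.012 ] post [ 0.6047 -0.1797  0.012 ]
lens [[ 0.5757 -0.1737  0.168 ]] in cam frame [[ 0.0003 -0.075   0.156 ]]
knob top pix [[227.6389 220.2313]]
ptr [[ 0.5942 -0.024   0.056 ]
 [ 0.5813 -0.0184  0.056 ]] mark [[0.0028 0.0424 0.    ]]
ptr dir 2.7294413197704284 zero dir 2.937038035340939 end-axis [[-0.0019  0.0007  0.044 ]
 [-0.0148  0.0063  0.044 ]]
handles [[0.4662 0.3008 0.133 ]
 [0.4605 0.2499 0.133 ]
 [0.4566 0.2002 0.133 ]]
0.10108432315038479 rack yaw -0.0952896474675919
scene handles [[0.4589 0.2984 0.133 ]
 [0.4574 0.2483 0.133 ]
 [0.453  0.1995 0.133 ]]
```

```bash
cat >> h.py <<'E'
def rel(target,zdir,xdir=None,quiet=False):
    "tool-frame shift (mm) and rotvec (deg) from measured pose to target TCP with tool z=zdir, tool x ~ xdir"
    from plant import ctrl
    s=ctrl.get_state(); R=Ro.from_quat(s["tcp_rot"])
    z=np.array(zdir,float)/np.linalg.norm(zdir); x=np.array(xdir,float); x-=z*(x@z); x/=np.linalg.norm(x)
    T=Ro.from_matrix(np.c_[x,np.cross(z,x),z])
    sh=R.inv().apply(np.array(target)-s["eef_pos"])*1e3; rv=(R.inv()*T).as_rotvec(degrees=True)
    print("t %.2f q"%s["time"],s["qpos"].round(3),"pos",s["eef_pos"].round(4),"open %.2f F %.1f"%(s["opening"],s["finger_force"]),"fc",s["contact_force"].round(1))
    print("shift",sh.round(1),"rot",rv.round(1),"shift in target axes",(T.inv().apply(np.array(target)-s["eef_pos"])*1e3).round(1))
E
python3 -m creep '[{"x":27.3,"y":-21.7,"grip":0.5},{"x":27.3,"y":-21.7},{"x":27.3,"y":-21.7},{"x":27.3,"y":-21.7},{"x":27.3,"y":-21.7},{"x":27.3,"y":-21.7},{"x":27.3,"y":-21.7},{"x":27.3,"y":-21.7},{"x":27.3,"y":-21.7},{"x":27.3,"y":-21.7}]'
python3 -m creep '[{"x":27.3,"y":-21.7},{"x":27.3,"y":-21.7},{"x":27.3,"y":-21.7},{"x":27.3,"y":-21.7},{"x":27.3,"y":-21.7},{"x":27.3,"y":-21.7},{"x":27.3,"y":-21.7},{"x":27.3,"y":-21.7},{"x":27.3,"y":-21.7},{"x":27.3,"y":-21.7}]'
python3 -m creep '[{"rz":-7},{"rz":-7},{"rz":-7},{"rz":-7},{"rz":-7},{"rz":-7},{"rz":-7},{"rz":-7},{"rz":-7},{"rz":-7}]'
python3 -c "
from h import *
rel([.596,-.0247,.1],[0,0,-1],[np.cos(2.73),np.sin(2.73),0])"
```

```text
t 0.10 q [-1.348  0.287  1.578  0.     1.279 -0.15 ] pos [ 0.2457 -0.628   0.2301] open 1.00 F 0.0 fc [-0.3  0.1  1.4]
shift [ 545.9 -434.   131.2] rot [  -0.    -0.2 -135.1] shift in target axes [-79.6 693.1 130.1]$[0]: bad value
$[0]: bad value
$[0]: bad value
```

```bash

python3 -m creep '[{"x":27.3,"y":-21.7,"z":0,"rx":0,"ry":0,"rz":0,"grip":0.5},{"x":27.3,"y":-21.7,"z":0,"rx":0,"ry":0,"rz":0,"grip":0.5},{"x":27.3,"y":-21.7,"z":0,"rx":0,"ry":0,"rz":0,"grip":0.5},{"x":27.3,"y":-21.7,"z":0,"rx":0,"ry":0,"rz":0,"grip":0.5},{"x":27.3,"y":-21.7,"z":0,"rx":0,"ry":0,"rz":0,"grip":0.5},{"x":27.3,"y":-21.7,"z":0,"rx":0,"ry":0,"rz":0,"grip":0.5},{"x":27.3,"y":-21.7,"z":0,"rx":0,"ry":0,"rz":0,"grip":0.5},{"x":27.3,"y":-21.7,"z":0,"rx":0,"ry":0,"rz":0,"grip":0.5},{"x":27.3,"y":-21.7,"z":0,"rx":0,"ry":0,"rz":0,"grip":0.5},{"x":27.3,"y":-21.7,"z":0,"rx":0,"ry":0,"rz":0,"grip":0.5}]'
python3 -c "
from h import *
rel([.596,-.0247,.1],[0,0,-1],[np.cos(2.73),np.sin(2.73),0])"
```

```text
time: 0.93
eef_pos: [0.4214, -0.3253, 0.2309]
tcp_rot: [0.983, 0.185, -0.0, -0.0]
contact_force: [0.5, -0.1, 0.8]
opening: 0.498
finger_force: 0.0
t 0.93 q [-0.848 -0.029  1.926  0.     1.245  0.35 ] pos [ 0.4214 -0.3253  0.2309] open 0.50 F 0.0 fc [ 0.5 -0.1  0.8]
shift [ 272.  -216.3  131. ] rot [  -0.    -0.  -135.1] shift in target axes [-39.8 345.3 130.9]
```

```bash

python3 -m creep '[{"x":27.2,"y":-21.6,"z":0,"rx":0,"ry":0,"rz":0,"grip":0.5},{"x":27.2,"y":-21.6,"z":0,"rx":0,"ry":0,"rz":0,"grip":0.5},{"x":27.2,"y":-21.6,"z":0,"rx":0,"ry":0,"rz":0,"grip":0.5},{"x":27.2,"y":-21.6,"z":0,"rx":0,"ry":0,"rz":0,"grip":0.5},{"x":27.2,"y":-21.6,"z":0,"rx":0,"ry":0,"rz":0,"grip":0.5},{"x":27.2,"y":-21.6,"z":0,"rx":0,"ry":0,"rz":0,"grip":0.5},{"x":27.2,"y":-21.6,"z":0,"rx":0,"ry":0,"rz":0,"grip":0.5},{"x":27.2,"y":-21.6,"z":0,"rx":0,"ry":0,"rz":0,"grip":0.5},{"x":27.2,"y":-21.6,"z":0,"rx":0,"ry":0,"rz":0,"grip":0.5},{"x":27.2,"y":-21.6,"z":0,"rx":0,"ry":0,"rz":0,"grip":0.5}]'
python3 -m creep '[{"x":0,"y":0,"z":0,"rx":0,"ry":0,"rz":-7,"grip":0.5},{"x":0,"y":0,"z":0,"rx":0,"ry":0,"rz":-7,"grip":0.5},{"x":0,"y":0,"z":0,"rx":0,"ry":0,"rz":-7,"grip":0.5},{"x":0,"y":0,"z":0,"rx":0,"ry":0,"rz":-7,"grip":0.5},{"x":0,"y":0,"z":0,"rx":0,"ry":0,"rz":-7,"grip":0.5},{"x":0,"y":0,"z":0,"rx":0,"ry":0,"rz":-7,"grip":0.5},{"x":0,"y":0,"z":0,"rx":0,"ry":0,"rz":-7,"grip":0.5},{"x":0,"y":0,"z":0,"rx":0,"ry":0,"rz":-7,"grip":0.5},{"x":0,"y":0,"z":0,"rx":0,"ry":0,"rz":-7,"grip":0.5},{"x":0,"y":0,"z":0,"rx":0,"ry":0,"rz":-7,"grip":0.5}]'
python3 -m creep '[{"x":0,"y":0,"z":0,"rx":0,"ry":0,"rz":-7,"grip":0.5},{"x":0,"y":0,"z":0,"rx":0,"ry":0,"rz":-7,"grip":0.5},{"x":0,"y":0,"z":0,"rx":0,"ry":0,"rz":-7,"grip":0.5},{"x":0,"y":0,"z":0,"rx":0,"ry":0,"rz":-7,"grip":0.5},{"x":0,"y":0,"z":0,"rx":0,"ry":0,"rz":-7,"grip":0.5},{"x":0,"y":0,"z":0,"rx":0,"ry":0,"rz":-7,"grip":0.5},{"x":0,"y":0,"z":0,"rx":0,"ry":0,"rz":-7,"grip":0.5},{"x":0,"y":0,"z":0,"rx":0,"ry":0,"rz":-7,"grip":0.5},{"x":0,"y":0,"z":0,"rx":0,"ry":0,"rz":-7,"grip":0.5},{"x":0,"y":0,"z":0,"rx":0,"ry":0,"rz":-2.1,"grip":0.5}]'
python3 -c "
from h import *
rel([.596,-.0247,.1],[0,0,-1],[np.cos(2.73),np.sin(2.73),0])"
```

```text
time: 1.77
eef_pos: [0.596, -0.0251, 0.2308]
tcp_rot: [0.983, 0.185, -0.0, -0.0]
contact_force: [0.1, -0.7, 0.3]
opening: 0.502
finger_force: 0.0
time: 2.6
eef_pos: [0.5953, -0.0268, 0.2306]
tcp_rot: [0.697, 0.718, -0.0, -0.001]
contact_force: [-0.5, 0.3, 0.4]
opening: 0.499
finger_force: 0.0
time: 3.43
eef_pos: [0.5953, -0.0268, 0.2306]
tcp_rot: [0.202, 0.979, 0.0, -0.001]
contact_force: [0.5, -0.5, 0.0]
opening: 0.5
finger_force: 0.0
t 3.43 q [-0.215  0.115  1.777  0.     1.251 -1.38 ] pos [ 0.5953 -0.0268  0.2306] open 0.50 F 0.0 fc [ 0.5 -0.5  0. ]
shift [  0.    2.2 130.6] rot [-0.  -0.1  0.3] shift in target axes [  0.2   2.2 130.6]
```

```bash

python3 -m creep '[{"x":0,"y":2,"z":20,"rx":0,"ry":0,"rz":0,"grip":0.5},{"x":0,"y":0,"z":30,"rx":0,"ry":0,"rz":0,"grip":0.5},{"x":0,"y":0,"z":30,"rx":0,"ry":0,"rz":0,"grip":0.5},{"x":0,"y":0,"z":30,"rx":0,"ry":0,"rz":0,"grip":0.5},{"x":0,"y":0,"z":20,"rx":0,"ry":0,"rz":0,"grip":0.5},{"x":0,"y":0,"z":20,"rx":0,"ry":0,"rz":0,"grip":0.5},{"x":0,"y":0,"z":20,"rx":0,"ry":0,"rz":0,"grip":0.5},{"x":0,"y":0,"z":15,"rx":0,"ry":0,"rz":0,"grip":0.5},{"x":0,"y":0,"z":10,"rx":0,"ry":0,"rz":0,"grip":0.5},{"x":0,"y":0,"z":3,"rx":0,"ry":0,"rz":0,"grip":0.5}]'
python3 -m creep '[{"x":0,"y":0,"z":0,"rx":0,"ry":0,"rz":0,"grip":0.1},{"x":0,"y":0,"z":0,"rx":0,"ry":0,"rz":0,"grip":0.1},{"x":0,"y":0,"z":0,"rx":0,"ry":0,"rz":0,"grip":0.1},{"x":0,"y":0,"z":0,"rx":0,"ry":0,"rz":0,"grip":0.1},{"x":0,"y":0,"z":0,"rx":0,"ry":0,"rz":0,"grip":0.1},{"x":0,"y":0,"z":0,"rx":0,"ry":0,"rz":0,"grip":0.1},{"x":0,"y":0,"z":0,"rx":0,"ry":0,"rz":0,"grip":0.1},{"x":0,"y":0,"z":0,"rx":0,"ry":0,"rz":0,"grip":0.1},{"x":0,"y":0,"z":0,"rx":0,"ry":0,"rz":0,"grip":0.1},{"x":0,"y":0,"z":0,"rx":0,"ry":0,"rz":0,"grip":0.1}]' 20
python3 -c "
from h import *
rel([.596,-.0247,.033],[0,0,-1],[np.cos(1.537),np.sin(1.537),0])
from plant import ctrl;print(ctrl.get_state()['wrist_torque'])"
```

```text
time: 4.27
eef_pos: [0.5948, -0.0247, 0.0308]
tcp_rot: [0.204, 0.979, 0.0, -0.002]
contact_force: [0.4, -0.3, -0.1]
opening: 0.498
finger_force: 0.0
time: 5.1
eef_pos: [0.5981, -0.0241, 0.0345]
tcp_rot: [0.204, 0.979, 0.001, 0.002]
contact_force: [3.0, 3.0, -4.4]
opening: 0.151
finger_force: 25.5
t 5.10 q [-0.211  0.353  1.888  0.003  0.896 -1.372] pos [ 0.5981 -0.0241  0.0345] open 0.15 F 25.5 fc [ 3.   3.  -4.4]
shift [ 1.7 -1.4  1.5] rot [ 0.3  0.1 68.4] shift in target axes [-0.7 -2.1  1.5]
[ 0.46899864 -0.44468298 -0.0530125 ]
```

```bash

python3 -m creep '[{"x":0,"y":0,"z":0,"rx":0,"ry":0,"rz":5,"grip":0.1},{"x":0,"y":0,"z":0,"rx":0,"ry":0,"rz":5,"grip":0.1},{"x":0,"y":0,"z":0,"rx":0,"ry":0,"rz":5,"grip":0.1},{"x":0,"y":0,"z":0,"rx":0,"ry":0,"rz":5,"grip":0.1},{"x":0,"y":0,"z":0,"rx":0,"ry":0,"rz":5,"grip":0.1},{"x":0,"y":0,"z":0,"rx":0,"ry":0,"rz":5,"grip":0.1},{"x":0,"y":0,"z":0,"rx":0,"ry":0,"rz":5,"grip":0.1},{"x":0,"y":0,"z":0,"rx":0,"ry":0,"rz":0,"grip":0.1},{"x":0,"y":0,"z":0,"rx":0,"ry":0,"rz":0,"grip":0.1},{"x":0,"y":0,"z":0,"rx":0,"ry":0,"rz":0,"grip":0.1}]'
python3 -c "
from h import *
rel([.596,-.0247,.033],[0,0,-1],[np.cos(1.537),np.sin(1.537),0])
from plant import ctrl;print(ctrl.get_state()['wrist_torque'])"
```

```text
time: 5.93
eef_pos: [0.5973, -0.0248, 0.0344]
tcp_rot: [0.488, 0.873, 0.001, 0.001]
contact_force: [0.5, 1.4, 1.2]
opening: 0.158
finger_force: 26.2
t 5.93 q [-2.110e-01  3.530e-01  1.889e+00  1.000e-03  8.980e-01 -7.630e-01] pos [ 0.5973 -0.0248  0.0344] open 0.16 F 26.2 fc [0.5 1.4 1.2]
shift [ 0.8 -1.   1.4] rot [ 0.1  0.  33.5] shift in target axes [ 0.1 -1.3  1.4]
[ 0.30683953  0.00046566 -0.04302425]
```

Smooth. Finish the turn.

```bash

python3 -m creep '[{"x":0,"y":0,"z":0,"rx":0,"ry":0,"rz":5,"grip":0.1},{"x":0,"y":0,"z":0,"rx":0,"ry":0,"rz":5,"grip":0.1},{"x":0,"y":0,"z":0,"rx":0,"ry":0,"rz":5,"grip":0.1},{"x":0,"y":0,"z":0,"rx":0,"ry":0,"rz":5,"grip":0.1},{"x":0,"y":0,"z":0,"rx":0,"ry":0,"rz":5,"grip":0.1},{"x":0,"y":0,"z":0,"rx":0,"ry":0,"rz":5,"grip":0.1},{"x":0,"y":0,"z":0,"rx":0,"ry":0,"rz":3.5,"grip":0.1},{"x":0,"y":0,"z":0,"rx":0,"ry":0,"rz":0,"grip":0.1},{"x":0,"y":0,"z":0,"rx":0,"ry":0,"rz":0,"grip":0.1},{"x":0,"y":0,"z":0,"rx":0,"ry":0,"rz":0,"grip":0.1}]'
python3 -m creep '[{"x":0,"y":0,"z":0,"rx":0,"ry":0,"rz":0,"grip":0.45},{"x":0,"y":0,"z":0,"rx":0,"ry":0,"rz":0,"grip":0.45},{"x":0,"y":0,"z":0,"rx":0,"ry":0,"rz":0,"grip":0.45},{"x":0,"y":0,"z":0,"rx":0,"ry":0,"rz":0,"grip":0.45},{"x":0,"y":0,"z":-20,"rx":0,"ry":0,"rz":0,"grip":0.45},{"x":0,"y":0,"z":-35,"rx":0,"ry":0,"rz":0,"grip":0.45},{"x":0,"y":0,"z":-35,"rx":0,"ry":0,"rz":0,"grip":0.45},{"x":0,"y":0,"z":-35,"rx":0,"ry":0,"rz":0,"grip":0.45},{"x":0,"y":0,"z":-35,"rx":0,"ry":0,"rz":0,"grip":0.45},{"x":0,"y":0,"z":-20,"rx":0,"ry":0,"rz":0,"grip":0.45}]'
python3 -c "
from h import *
rel([.596,-.0247,.033],[0,0,-1],[np.cos(1.537),np.sin(1.537),0])"
```

```text
time: 6.77
eef_pos: [0.5963, -0.025, 0.0344]
tcp_rot: [0.719, 0.695, -0.0, -0.0]
contact_force: [-2.8, 1.6, 5.0]
opening: 0.156
finger_force: 26.8
time: 7.6
eef_pos: [0.5982, -0.0254, 0.2183]
tcp_rot: [0.719, 0.695, 0.002, 0.003]
contact_force: [0.9, 0.6, 0.5]
opening: 0.45
finger_force: 0.0
t 7.60 q [-0.212  0.128  1.787 -0.     1.221 -0.177] pos [ 0.5982 -0.0254  0.2183] open 0.45 F 0.0 fc [0.9 0.6 0.5]
shift [  0.9  -3.5 185.3] rot [ 0.4  0.1 -0.1] shift in target axes [  0.6  -2.2 185.3]
```

```bash

python3 -m creep '[{"x":27,"y":-14.5,"z":-2,"rx":0,"ry":0,"rz":0,"grip":0.45},{"x":27,"y":-14.5,"z":-2,"rx":0,"ry":0,"rz":0,"grip":0.45},{"x":27,"y":-14.5,"z":-2,"rx":0,"ry":0,"rz":0,"grip":0.45},{"x":27,"y":-14.5,"z":-2,"rx":0,"ry":0,"rz":0,"grip":0.45},{"x":27,"y":-14.5,"z":-2,"rx":0,"ry":0,"rz":0,"grip":0.45},{"x":27,"y":-14.5,"z":-2,"rx":0,"ry":0,"rz":0,"grip":0.45},{"x":27,"y":-14.5,"z":-2,"rx":0,"ry":0,"rz":0,"grip":0.45},{"x":27,"y":-14.5,"z":-2,"rx":0,"ry":0,"rz":0,"grip":0.45},{"x":27,"y":-14.5,"z":-2,"rx":0,"ry":0,"rz":0,"grip":0.45},{"x":27,"y":-14.5,"z":-2,"rx":0,"ry":0,"rz":0,"grip":0.45}]'
python3 -m creep '[{"x":0,"y":0,"z":0,"rx":4,"ry":0,"rz":0,"grip":0.45},{"x":0,"y":0,"z":0,"rx":4,"ry":0,"rz":0,"grip":0.45},{"x":0,"y":0,"z":0,"rx":4,"ry":0,"rz":0,"grip":0.45},{"x":0,"y":0,"z":0,"rx":4,"ry":0,"rz":0,"grip":0.45},{"x":0,"y":0,"z":0,"rx":4,"ry":0,"rz":0,"grip":0.45},{"x":0,"y":0,"z":0,"rx":0,"ry":0,"rz":0,"grip":0.45},{"x":0,"y":0,"z":0,"rx":0,"ry":0,"rz":0,"grip":0.45},{"x":0,"y":0,"z":0,"rx":0,"ry":0,"rz":0,"grip":0.45},{"x":0,"y":0,"z":0,"rx":0,"ry":0,"rz":0,"grip":0.45},{"x":0,"y":0,"z":0,"rx":0,"ry":0,"rz":0,"grip":0.45}]'
python3 - <<'E'
from h import *
rel([.461,.25,.15],[0,0,-1],[np.cos(1.475),np.sin(1.475),0])
from plant import ctrl,optics
s=ctrl.get_state(); print(s["tcp_rot"])
D=[([-1.348,.287,1.578,0,1.279,-.15],[.2457,-.628,.2301]),([-.848,-.029,1.926,0,1.245,.35],[.4214,-.3253,.2309]),([-.215,.115,1.777,0,1.251,-1.38],[.5953,-.0268,.2306]),([-.211,.353,1.889,0,.898,-.763],[.597,-.0248,.0344]),([-.212,.128,1.787,0,1.221,-.177],[.5982,-.0254,.2183]),(s["qpos"],s["eef_pos"])]
from scipy.optimize import least_squares
def fk(p,q):
    r0,h,a,b,L,o=p; q1,q2,q3,q4,q5,q6=q
    R=Ro.from_euler('z',q1)*Ro.from_euler('y',q2)
    e=R.apply([0,0,a])+Ro.from_euler('z',q1).apply([r0,o,h])
    R=R*Ro.from_euler('y',q3); w=e+R.apply([0,0,b])
    R=R*Ro.from_euler('z',q4)*Ro.from_euler('y',q5); t=w+R.apply([0,0,L])
    return t,R*Ro.from_euler('z',q6)
p=least_squares(lambda p:np.concatenate([fk(p,q)[0]-x for q,x in D]),[0,.2,.4,.4,.25,.1]); print(p.x.round(4),abs(p.fun).max())
np.save("kin.npy",p.x)
print("rot check",(fk(p.x,s["qpos"])[1].inv()*Ro.from_quat(s["tcp_rot"])).as_rotvec(degrees=True))
c=optics.read_camera("top");cv2.imwrite("pics/top2.png",cv2.resize(c["color"][100:250,130:362],(796,514),interpolation=cv2.INTER_CUBIC))
E
```

```text
time: 8.43
eef_pos: [0.4604, 0.2511, 0.2334]
tcp_rot: [0.719, 0.695, 0.0, 0.0]
contact_force: [1.0, 0.4, -0.6]
opening: 0.451
finger_force: 0.0
time: 9.27
eef_pos: [0.4609, 0.2501, 0.2337]
tcp_rot: [0.709, 0.684, -0.12, -0.125]
contact_force: [0.4, 0.2, -0.8]
opening: 0.45
finger_force: 0.0
t 9.27 q [0.256 0.131 1.781 0.098 1.563 0.274] pos [0.4609 0.2501 0.2337] open 0.45 F 0.0 fc [ 0.4  0.2 -0.8]
shift [-0.1 28.7 78.7] rot [-19.9   0.6   3.4] shift in target axes [-0.1  0.1 83.7]
[ 0.7085464   0.68413091 -0.12007176 -0.12453785]
[-0.0039  0.2322  0.43    0.5707  0.248   0.1009] 0.0032780150201285885
rot check [-2.64953102e-14  3.75350228e-15  9.00000000e+01]
```

View pics/top2.png

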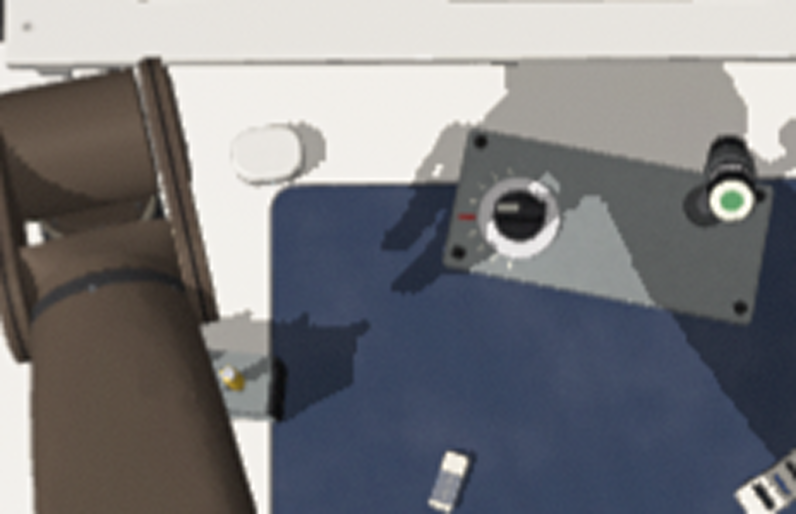

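The pointer (507,208) lines up with the red mark (466,216), so the knob is set. Next I check that the final pose is reachable for the possible grasps.

```bash
cat >> h.py <<'E'
from scipy.optimize import least_squares
lo=np.array([-2.77,-.9,.21,-1.53,.24,-2.84]);hi=np.array([2.77,2.22,2.48,4.67,2.81,2.84])
KP=np.load("kin.npy")
def fk(q,p=KP):
    r0,h,a,b,L,o=p; q1,q2,q3,q4,q5,q6=q
    B=Ro.from_euler('z',q1);R=B*Ro.from_euler('y',q2)
    e=R.apply([0,0,a])+B.apply([r0,o,h]);R=R*Ro.from_euler('y',q3);w=e+R.apply([0,0,b])
    R=R*Ro.from_euler('z',q4)*Ro.from_euler('y',q5)
    return w+R.apply([0,0,L]),R*Ro.from_euler('z',q6+np.pi/2)
def ik(pos,Rt,q0):
    f=lambda q:np.r_[(fk(q)[0]-pos)*10,(Rt.inv()*fk(q)[1]).as_rotvec()]
    best=None
    for s in range(6):
        r=least_squares(f,np.clip(np.array(q0)+(np.random.RandomState(s).randn(6)*.6 if s else 0),lo+.01,hi-.01),bounds=(lo,hi))
        if best is None or r.cost<best.cost: best=r
    return best.x,best.cost
def frame(z,x):
    z=np.array(z)/np.linalg.norm(z);x=np.array(x,float);x=x-z*(x@z);x/=np.linalg.norm(x)
    return Ro.from_matrix(np.c_[x,np.cross(z,x),z])
CY=-.2045;RY=-.0953
BZ=np.array([-np.cos(CY)*np.cos(np.deg2rad(50)),-np.sin(CY)*np.cos(np.deg2rad(50)),np.sin(np.deg2rad(50))])
LENS=np.array([.5757,-.1737,.168]);TIP=LENS+.05*BZ
E
python3 - <<'E'
from h import *
np.set_printoptions(precision=2,suppress=True)
from plant import ctrl
z=Ro.from_quat(ctrl.get_state()["tcp_rot"]).as_matrix();print("tool z now",z[:,2]);print(BZ,TIP)
q0=[.1,-.2,2.0,0,1,0]
G=TIP+.101*BZ
n=np.cross([0,0,1],BZ);n/=np.linalg.norm(n)  # horizontal axis perpendicular
m=np.cross(n,BZ)
for i,ang in enumerate(np.arange(0,360,30)):  # A: tool z=-BZ, spin
    x=Ro.from_rotvec(np.deg2rad(ang)*BZ).apply(n)
    Rt=frame(-BZ,x); q,c=ik(G+.019*-BZ,Rt,q0); print("A spin",ang,q,"%.1e"%c)
for back in (0,15,30,45):  # B: closing axis horizontal n; tool leans so that final is nearer vertical
    for sg in(1,-1):
        zt=Ro.from_rotvec(np.deg2rad(back)*n*1).apply(-BZ)
        Rt=frame(zt,sg*np.cross(n,zt)); q,c=ik(G+.019*zt,Rt,q0);print("B back",back,zt,q,"%.1e"%c)
# rack grasp, B
rv=np.array([-np.sin(RY),np.cos(RY),0]);g=np.array([.4605,.2499,.110])
for back in (0,15,30,45):
    for sg in(1,-1):
        zt=Ro.from_rotvec(np.deg2rad(back)*rv).apply([0,0,-1.]);q,c=ik(g+.019*zt,frame(zt,sg*np.cross(rv,zt)),q0);print("rack back",back,zt,q,"%.1e"%c)
E
```

```text
tool z now [-0.34  0.01 -0.94]
[-0.63  0.13  0.77] [ 0.54 -0.17  0.21]
A spin 0 [-0.64 -0.49  2.33  0.43  0.7   2.46] 1.2e-22
A spin 30 [-0.64 -0.49  2.33  0.43  0.7   1.93] 2.4e-30
A spin 60 [-0.64 -0.49  2.33  0.43  0.7   1.41] 3.0e-27
A spin 90 [-0.64 -0.49  2.33  0.43  0.7   0.89] 1.3e-28
A spin 120 [-0.64 -0.49  2.33  0.43  0.7   0.36] 1.6e-30
A spin 150 [-0.64 -0.49  2.33  0.43  0.7  -0.16] 5.8e-30
A spin 180 [-0.64 -0.49  2.33  0.43  0.7  -0.68] 4.6e-30
A spin 210 [-0.64 -0.49  2.33  0.43  0.7  -1.21] 3.4e-30
A spin 240 [-0.64 -0.49  2.33  0.43  0.7  -1.73] 7.8e-31
A spin 270 [-0.64 -0.49  2.33  0.43  0.7  -2.25] 2.8e-30
A spin 300 [-0.64 -0.49  2.33  0.43  0.7  -2.78] 1.1e-29
A spin 330 [-0.51 -0.47  2.31  0.06  0.63 -2.84] 1.6e-02
B back 0 [ 0.63 -0.13 -0.77] [-0.64 -0.49  2.33  0.43  0.7   0.89] 1.2e-28
B back 0 [ 0.63 -0.13 -0.77] [-0.64 -0.49  2.33  0.43  0.7  -2.25] 3.0e-30
B back 15 [ 0.8  -0.17 -0.57] [-0.69 -0.58  2.47  0.87  0.53  0.47] 1.8e-29
B back 15 [ 0.8  -0.17 -0.57] [-0.69 -0.58  2.47  0.87  0.53 -2.67] 9.2e-25
B back 30 [ 0.92 -0.19 -0.34] [-0.73 -0.57  2.48
[... 155 characters left out ...]
.4   0.75 -0.12] 8.1e-02
B back 45 [ 0.98 -0.2  -0.09] [-0.68 -0.58  2.48  1.12  0.45 -2.84] 9.2e-02
rack back 0 [ 0.  0. -1.] [ 0.3   0.11  2.06 -0.    0.97 -1.17] 8.4e-31
rack back 0 [ 0.  0. -1.] [ 0.3   0.11  2.06 -0.    0.97  1.97] 2.6e-27
rack back 15 [-0.26  0.02 -0.97] [ 0.26  0.23  1.94  0.1   1.22 -1.26] 1.6e-30
rack back 15 [-0.26  0.02 -0.97] [0.26 0.23 1.94 0.1  1.22 1.88] 1.5e-30
rack back 30 [-0.5   0.05 -0.87] [ 0.23  0.36  1.82  0.16  1.46 -1.3 ] 2.2e-30
rack back 30 [-0.5   0.05 -0.87] [0.23 0.36 1.82 0.16 1.46 1.84] 2.8e-30
rack back 45 [-0.7   0.07 -0.71] [ 0.21  0.49  1.72  0.21  1.69 -1.33] 6.5e-30
rack back 45 [-0.7   0.07 -0.71] [0.21 0.49 1.72 0.21 1.69 1.82] 2.4e-29
```

```bash

python3 -m creep '[{"x":0,"y":0,"z":0,"rx":-4,"ry":0,"rz":0,"grip":0.45},{"x":0,"y":0,"z":0,"rx":-4,"ry":0,"rz":0,"grip":0.45},{"x":0,"y":0,"z":0,"rx":-4,"ry":0,"rz":0,"grip":0.45},{"x":0,"y":0,"z":0,"rx":-4,"ry":0,"rz":0,"grip":0.45},{"x":0,"y":0,"z":0,"rx":-4,"ry":0,"rz":0,"grip":0.45},{"x":0,"y":0,"z":0,"rx":0,"ry":0,"rz":3.5,"grip":0.45},{"x":0,"y":0,"z":20,"rx":0,"ry":0,"rz":0,"grip":0.45},{"x":0,"y":0,"z":30,"rx":0,"ry":0,"rz":0,"grip":0.45},{"x":0,"y":0,"z":30,"rx":0,"ry":0,"rz":0,"grip":0.45},{"x":0,"y":0,"z":0,"rx":0,"ry":0,"rz":0,"grip":0.45}]'
python3 - <<'E'
from h import *
rel([.460,.2495,.091],[0,0,-1],[np.cos(1.475),np.sin(1.475),0])
from plant import optics
c=optics.read_camera("scene");cv2.imwrite("pics/sc3.png",cv2.resize(c["color"][190:290,150:270],(720,600),interpolation=cv2.INTER_CUBIC))
E
```

```text
time: 10.15
eef_pos: [0.4568, 0.2487, 0.1473]
tcp_rot: [0.74, 0.672, -0.005, -0.002]
contact_force: [-1.5, 0.1, -0.6]
opening: 0.447
finger_force: 0.0
t 10.15 q [ 0.303  0.038  2.02  -0.     1.095  0.4  ] pos [0.4568 0.2487 0.1473] open 0.45 F 0.0 fc [-1.5  0.1 -0.6]
shift [ 1.3  3.7 56.3] rot [-0.6  0.3 -0. ] shift in target axes [ 1.1  3.1 56.3]
```

View pics/sc3.png

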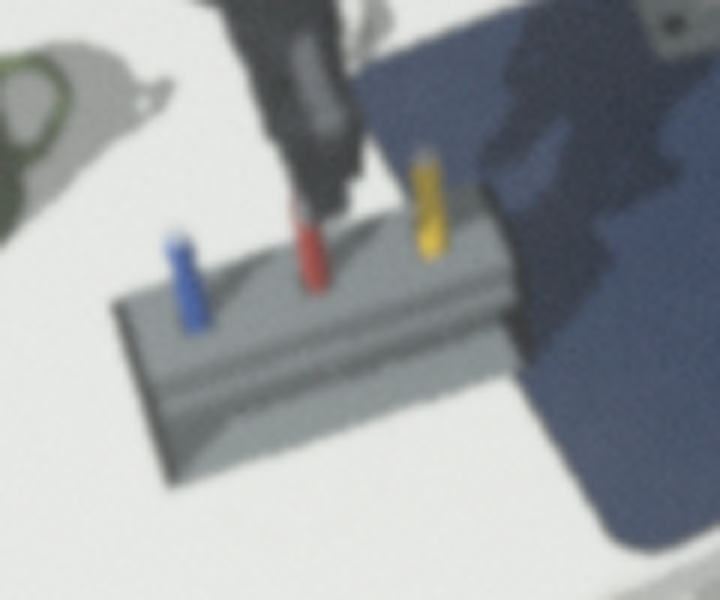

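The gripper stands over the red handle, whose top is hidden at (305,215), with the near finger in front of it. Lateral alignment looks good. Next I go down and grip.

```bash

python3 -m creep '[{"x":1,"y":1.5,"z":0,"rx":-0.6,"ry":0.3,"rz":0,"grip":0.45},{"x":0,"y":1.5,"z":8,"rx":0,"ry":0,"rz":0,"grip":0.45},{"x":0,"y":0,"z":8,"rx":0,"ry":0,"rz":0,"grip":0.45},{"x":0,"y":0,"z":8,"rx":0,"ry":0,"rz":0,"grip":0.45},{"x":0,"y":0,"z":8,"rx":0,"ry":0,"rz":0,"grip":0.45},{"x":0,"y":0,"z":8,"rx":0,"ry":0,"rz":0,"grip":0.45},{"x":0,"y":0,"z":8,"rx":0,"ry":0,"rz":0,"grip":0.45},{"x":0,"y":0,"z":6,"rx":0,"ry":0,"rz":0,"grip":0.45},{"x":0,"y":0,"z":2,"rx":0,"ry":0,"rz":0,"grip":0.45},{"x":0,"y":0,"z":0,"rx":0,"ry":0,"rz":0,"grip":0.45}]'
python3 -m creep '[{"x":0,"y":0,"z":0,"rx":0,"ry":0,"rz":0,"grip":0.05},{"x":0,"y":0,"z":0,"rx":0,"ry":0,"rz":0,"grip":0.05},{"x":0,"y":0,"z":0,"rx":0,"ry":0,"rz":0,"grip":0.05},{"x":0,"y":0,"z":0,"rx":0,"ry":0,"rz":0,"grip":0.05},{"x":0,"y":0,"z":0,"rx":0,"ry":0,"rz":0,"grip":0.05},{"x":0,"y":0,"z":0,"rx":0,"ry":0,"rz":0,"grip":0.05},{"x":0,"y":0,"z":0,"rx":0,"ry":0,"rz":0,"grip":0.05},{"x":0,"y":0,"z":0,"rx":0,"ry":0,"rz":0,"grip":0.05},{"x":0,"y":0,"z":0,"rx":0,"ry":0,"rz":0,"grip":0.05},{"x":0,"y":0,"z":0,"rx":0,"ry":0,"rz":0,"grip":0.05}]' 50
python3 - <<'E'
from h import *
rel([.460,.2495,.091],[0,0,-1],[np.cos(1.475),np.sin(1.475),0])
E
```

```text
time: 11.03
eef_pos: [0.4644, 0.2507, 0.0963]
tcp_rot: [0.74, 0.672, 0.005, 0.002]
contact_force: [-0.6, -0.1, 0.2]
opening: 0.453
finger_force: 0.0
time: 11.87
eef_pos: [0.4616, 0.2513, 0.0971]
tcp_rot: [0.741, 0.672, 0.002, -0.001]
contact_force: [-7.2, 0.5, 4.5]
opening: 0.13
finger_force: 49.6
t 11.87 q [0.304 0.112 2.046 0.004 0.981 0.399] pos [0.4616 0.2513 0.0971] open 0.13 F 49.6 fc [-7.2  0.5  4.5]
shift [-2.  -1.4  6.1] rot [ 0.1 -0.3 -0.1] shift in target axes [-1.9 -1.4  6.1]
```

```bash

python3 -m creep '[{"x":0,"y":-2,"z":0,"rx":0,"ry":0,"rz":0,"grip":0.05},{"x":0,"y":0,"z":-8,"rx":0,"ry":0,"rz":0,"grip":0.05},{"x":0,"y":0,"z":-10,"rx":0,"ry":0,"rz":0,"grip":0.05},{"x":0,"y":0,"z":-12,"rx":0,"ry":0,"rz":0,"grip":0.05},{"x":0,"y":0,"z":-15,"rx":0,"ry":0,"rz":0,"grip":0.05},{"x":0,"y":0,"z":-20,"rx":0,"ry":0,"rz":0,"grip":0.05},{"x":0,"y":0,"z":-25,"rx":0,"ry":0,"rz":0,"grip":0.05},{"x":0,"y":0,"z":-25,"rx":0,"ry":0,"rz":0,"grip":0.05},{"x":0,"y":0,"z":-20,"rx":0,"ry":0,"rz":0,"grip":0.05},{"x":0,"y":0,"z":0,"rx":0,"ry":0,"rz":0,"grip":0.05}]'
python3 -m creep '[{"x":0,"y":0,"z":-30,"rx":0,"ry":0,"rz":0,"grip":0.05},{"x":0,"y":0,"z":-30,"rx":0,"ry":0,"rz":0,"grip":0.05},{"x":0,"y":0,"z":-30,"rx":0,"ry":0,"rz":0,"grip":0.05},{"x":0,"y":0,"z":-20,"rx":0,"ry":0,"rz":0,"grip":0.05},{"x":0,"y":0,"z":-20,"rx":0,"ry":0,"rz":0,"grip":0.05},{"x":0,"y":0,"z":0,"rx":0,"ry":0,"rz":0,"grip":0.05},{"x":0,"y":0,"z":0,"rx":0,"ry":0,"rz":0,"grip":0.05},{"x":0,"y":0,"z":0,"rx":0,"ry":0,"rz":0,"grip":0.05},{"x":0,"y":0,"z":0,"rx":0,"ry":0,"rz":0,"grip":0.05},{"x":0,"y":0,"z":0,"rx":0,"ry":0,"rz":0,"grip":0.05}]'
python3 - <<'E'
from h import *
# keep closing axis: spin choices; pre-pose 120 mm farther back along line
for sp in np.arange(0,360,15):
    n=np.cross([0,0,1],BZ);n/=np.linalg.norm(n);x=Ro.from_rotvec(np.deg2rad(sp)*BZ).apply(n)
    from plant import ctrl
    R=Ro.from_quat(ctrl.get_state()["tcp_rot"]);rv=(R.inv()*frame(-BZ,x)).as_rotvec(degrees=True)
    if np.linalg.norm(rv)<75: print(sp,x.round(3),rv.round(1))
zt=-BZ; g=TIP-.088*zt; print("final TCP",g)
rel([.46,-.12,.36],[0,0,-1],[np.cos(1.475),np.sin(1.475),0])
rel(g,zt,[.2,.98,0])
for d in(0,.03,.06,.1): q,c=ik(g+np.array([0,0,d]),frame(zt,[.2,.98,0]),[-.6,-.5,2.3,.4,.7,-.5]);print(d,q.round(2),c)
E
```

```text
time: 12.7
eef_pos: [0.4654, 0.2515, 0.2405]
tcp_rot: [0.74, 0.672, 0.012, 0.006]
contact_force: [0.5, 0.4, -0.0]
opening: 0.13
finger_force: 49.0
time: 13.53
eef_pos: [0.4595, 0.2498, 0.3602]
tcp_rot: [0.74, 0.672, 0.004, 0.001]
contact_force: [0.2, 0.2, -1.2]
opening: 0.129
finger_force: 49.0
135 [0.674 0.582 0.455] [-38.7  13.3  49. ]
150 [0.551 0.77  0.321] [-39.4   8.1  34.6]
165 [0.39  0.906 0.166] [-39.7   2.8  20.2]
180 [0.203 0.979 0.   ] [-39.5  -2.4   5.8]
195 [ 0.002  0.986 -0.166] [-38.9  -7.5  -8.6]
210 [-0.199  0.926 -0.321] [-37.8 -12.6 -23. ]
225 [-0.387  0.802 -0.455] [-36.3 -17.7 -37.3]
240 [-0.548  0.624 -0.557] [-34.3 -22.6 -51.7]
final TCP [ 0.48884368 -0.15568606  0.27371413]
t 13.53 q [ 3.030e-01 -1.300e-01  1.788e+00  1.000e-03  1.476e+00  4.000e-01] pos [0.4595 0.2498 0.3602] open 0.13 F 49.0 fc [ 0.2  0.2 -1.2]
shift [-368.    36.2   -1. ] rot [ 0.4 -0.2 -0.1] shift in target axes [-3.68e+02  3.58e+01  2.00e-01]
t 13.53 q [ 3.030e-01 -1.300e-01  1.788e+00  1.000e-03  1.476e+00  4.000e-01] pos [0.4595 0.2498 0.3602] open 0.13 F 49.0 fc [ 0.2  0.2 -1.2]
shift [-401.1   67.7   85.4] rot [-39.5  -2.4   5.7] shift in target axes [-391.1   28.5  137.6]
0 [-0.64 -0.5   2.33  0.43  0.71 -0.68] 3.074147229036546e-28
0.03 [-0.64 -0.53  2.29  0.4   0.77 -0.65] 1.4553289624762148e-30
0.06 [-0.64 -0.54  2.25  0.38  0.82 -0.61] 6.824821647427828e-30
0.1 [-0.64 -0.55  2.18  0.36  0.89 -0.58] 1.4560030379567503e-30
```

```bash

python3 -m creep '[{"x":-20,"y":2,"z":0,"rx":0,"ry":0,"rz":0,"grip":0.05},{"x":-39,"y":3.6,"z":0,"rx":0,"ry":0,"rz":0,"grip":0.05},{"x":-39,"y":3.6,"z":0,"rx":0,"ry":0,"rz":0,"grip":0.05},{"x":-39,"y":3.6,"z":0,"rx":0,"ry":0,"rz":0,"grip":0.05},{"x":-39,"y":3.6,"z":0,"rx":0,"ry":0,"rz":0,"grip":0.05},{"x":-39,"y":3.6,"z":0,"rx":0,"ry":0,"rz":0,"grip":0.05},{"x":-39,"y":3.6,"z":0,"rx":0,"ry":0,"rz":0,"grip":0.05},{"x":-39,"y":3.6,"z":0,"rx":0,"ry":0,"rz":0,"grip":0.05},{"x":-39,"y":3.6,"z":0,"rx":0,"ry":0,"rz":0,"grip":0.05},{"x":-39,"y":3.6,"z":0,"rx":0,"ry":0,"rz":0,"grip":0.05}]'
python3 -m creep '[{"x":0,"y":0,"z":0,"rx":-5,"ry":-0.3,"rz":0.7,"grip":0.05},{"x":0,"y":0,"z":0,"rx":-5,"ry":-0.3,"rz":0.7,"grip":0.05},{"x":0,"y":0,"z":0,"rx":-5,"ry":-0.3,"rz":0.7,"grip":0.05},{"x":0,"y":0,"z":0,"rx":-5,"ry":-0.3,"rz":0.7,"grip":0.05},{"x":0,"y":0,"z":0,"rx":-5,"ry":-0.3,"rz":0.7,"grip":0.05},{"x":0,"y":0,"z":0,"rx":-5,"ry":-0.3,"rz":0.7,"grip":0.05},{"x":0,"y":0,"z":0,"rx":-5,"ry":-0.3,"rz":0.7,"grip":0.05},{"x":0,"y":0,"z":0,"rx":-4.5,"ry":-0.3,"rz":0.7,"grip":0.05},{"x":0,"y":0,"z":0,"rx":0,"ry":0,"rz":0,"grip":0.05},{"x":0,"y":0,"z":0,"rx":0,"ry":0,"rz":0,"grip":0.05}]'
python3 - <<'E'
from h import *
zt=-BZ; rel(TIP-.088*zt,zt,[.203,.979,0])
E
```

```text
time: 14.37
eef_pos: [0.4578, -0.1244, 0.3597]
tcp_rot: [0.741, 0.672, 0.005, 0.002]
contact_force: [-0.3, 0.2, -0.5]
opening: 0.128
finger_force: 49.0
time: 15.2
eef_pos: [0.4577, -0.1224, 0.3592]
tcp_rot: [0.728, 0.594, 0.216, 0.264]
contact_force: [0.7, -0.4, 1.1]
opening: 0.128
finger_force: 49.0
t 15.20 q [-0.619 -0.667  2.268  0.336  0.916 -0.538] pos [ 0.4577 -0.1224  0.3592] open 0.13 F 49.0 fc [ 0.7 -0.4  1.1]
shift [-26.5 -26.4  89.4] rot [-0.1 -0.2  0.1] shift in target axes [-26.3 -26.5  89.4]
```

Orientation is reached. I shift sideways first, then advance to leave a 3 cm margin, and look.

```bash

python3 -m creep '[{"x":-9,"y":-9,"z":0,"rx":0,"ry":0,"rz":0,"grip":0.05},{"x":-9,"y":-9,"z":5,"rx":0,"ry":0,"rz":0,"grip":0.05},{"x":-8.5,"y":-8.5,"z":10,"rx":0,"ry":0,"rz":0,"grip":0.05},{"x":0,"y":0,"z":10,"rx":0,"ry":0,"rz":0,"grip":0.05},{"x":0,"y":0,"z":10,"rx":0,"ry":0,"rz":0,"grip":0.05},{"x":0,"y":0,"z":10,"rx":0,"ry":0,"rz":0,"grip":0.05},{"x":0,"y":0,"z":10,"rx":0,"ry":0,"rz":0,"grip":0.05},{"x":0,"y":0,"z":5,"rx":0,"ry":0,"rz":0,"grip":0.05},{"x":0,"y":0,"z":0,"rx":0,"ry":0,"rz":0,"grip":0.05},{"x":0,"y":0,"z":0,"rx":0,"ry":0,"rz":0,"grip":0.05}]'
python3 - <<'E'
from h import *
zt=-BZ; rel(TIP-.088*zt,zt,[.203,.979,0])
from plant import optics,ctrl
c=optics.read_camera("scene");np.savez("sc4.npz",**c)
cv2.imwrite("pics/sc4.png",cv2.resize(c["color"][60:220,230:440],(788,600),interpolation=cv2.INTER_CUBIC))
t=optics.read_camera("top");np.savez("t4.npz",**t);cv2.imwrite("pics/t4.png",cv2.resize(t["color"][110:250,260:440],(771,600),interpolation=cv2.INTER_CUBIC))
s=ctrl.get_state();p=s["eef_pos"];z=Ro.from_quat(s["tcp_rot"]).as_matrix()[:,2]
X=[LENS,p+.088*z,p+.04*z,TIP]
print("scene",(w2pix(c,X)-[230,60])*3.752,"top",(w2pix(t,X)-[260,110])*4.286)
E
```

```text
time: 16.03
eef_pos: [0.4716, -0.1522, 0.2978]
tcp_rot: [0.727, 0.595, 0.217, 0.265]
contact_force: [-1.2, 0.8, -0.1]
opening: 0.132
finger_force: 49.0
t 16.03 q [-0.67  -0.567  2.322  0.424  0.79  -0.679] pos [ 0.4716 -0.1522  0.2978] open 0.13 F 49.0 fc [-1.2  0.8 -0.1]
shift [ 0.  -2.  29.8] rot [ 0.  -0.2  0.2] shift in target axes [ 0.1 -2.  29.8]
scene [[349.01007952 263.5208866 ]
 [389.28518641 232.52474453]
 [417.32813225 213.93555407]
 [373.79135959 247.02231239]] top [[354.99290987 206.79926565]
 [360.32143371 267.72282792]
 [363.23098421 310.34780984]
 [357.51175469 246.3261672 ]]
```

View pics/sc4.png

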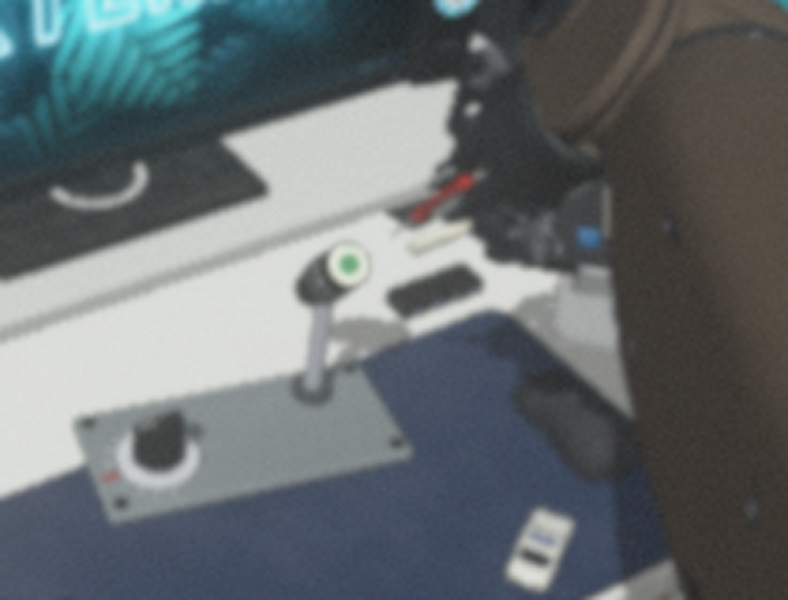

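View pics/t4.png

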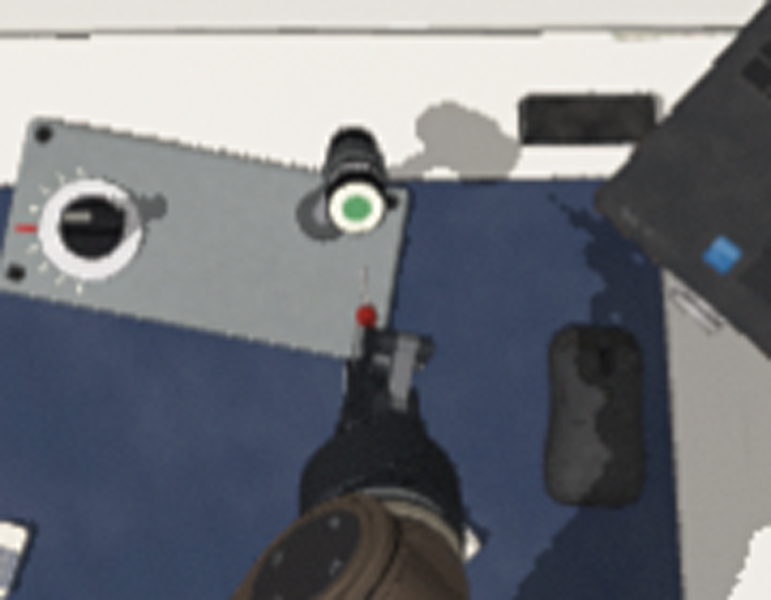

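The scene view shows the lens at (348,263), matching the prediction (349,263), with the handle's front end at (412,217). In the top view the lens is at (356,208) and the blade tip at about (366,267), within 3 mm of the predicted position. Final advance.

```bash

python3 -m creep '[{"x":1,"y":-1,"z":3,"rx":0,"ry":0,"rz":0,"grip":0.05},{"x":1,"y":-1,"z":5,"rx":0,"ry":0,"rz":0,"grip":0.05},{"x":0,"y":0,"z":5,"rx":0,"ry":0,"rz":0,"grip":0.05},{"x":0,"y":0,"z":5,"rx":0,"ry":0,"rz":0,"grip":0.05},{"x":0,"y":0,"z":5,"rx":0,"ry":0,"rz":0,"grip":0.05},{"x":0,"y":0,"z":4,"rx":0,"ry":0,"rz":0,"grip":0.05},{"x":0,"y":0,"z":2,"rx":0,"ry":0,"rz":0,"grip":0.05},{"x":0,"y":0,"z":0,"rx":0,"ry":0,"rz":0,"grip":0.05},{"x":0,"y":0,"z":0,"rx":0,"ry":0,"rz":0,"grip":0.05},{"x":0,"y":0,"z":0,"rx":0,"ry":0,"rz":0,"grip":0.05}]'
python3 - <<'E'
from h import *
zt=-BZ; rel(TIP-.088*zt,zt,[.203,.979,0])
from plant import optics,ctrl
c=optics.read_camera("scene");t=optics.read_camera("top")
a=cv2.resize(c["color"][90:150,300:376],(400,316),interpolation=cv2.INTER_CUBIC)
b=cv2.resize(t["color"][140:200,310:386],(400,316),interpolation=cv2.INTER_CUBIC)
cv2.imwrite("pics/f5.png",np.hstack([a,b]))
s=ctrl.get_state();p=s["eef_pos"];z=Ro.from_quat(s["tcp_rot"]).as_matrix()[:,2]
X=[LENS,p+.088*z,p+.039*z]
print("scene",(w2pix(c,X)-[300,90])*5.263,"top",(w2pix(t,X)-[310,140])*5.263+[400,0])
E
```

```text
time: 16.97
eef_pos: [0.4885, -0.1537, 0.2746]
tcp_rot: [0.727, 0.594, 0.217, 0.266]
contact_force: [-0.4, 1.1, -0.8]
opening: 0.135
finger_force: 49.0
t 16.97 q [-0.643 -0.496  2.322  0.436  0.712 -0.686] pos [ 0.4885 -0.1537  0.2746] open 0.13 F 49.0 fc [-0.4  1.1 -0.8]
shift [-1.8 -0.   1.1] rot [ 0.1 -0.1  0.1] shift in target axes [-1.8  0.   1.1]
scene [[121.15291272 211.75563597]
 [152.97208743 188.24234963]
 [190.72659954 163.3990315 ]] top [[572.76406547  96.04946224]
 [571.69254944 144.47674967]
 [574.98717012 195.81688806]]
```

View pics/f5.png

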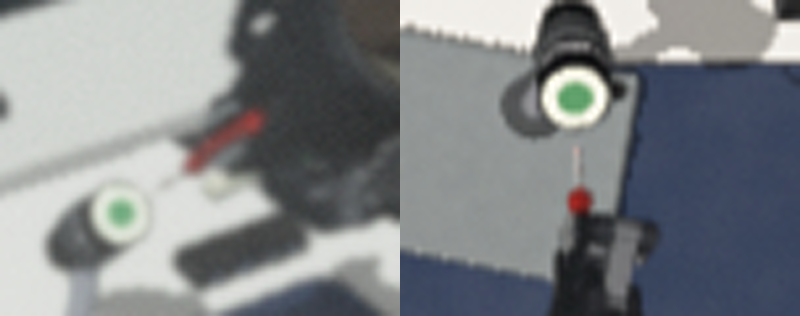

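The left half shows the tip at (152,192) and the handle front at (190,165); the right half shows the tip at (577,146). Both match the prediction, and the blade lines up with the lens.

```bash
python3 -c "
from plant import sign_off
print(sign_off())"
```

```text
the job is handed in; nothing more can be done
None
```

I handed the job in at about 17 s, verdict not shown: the knob pointer is at the red mark, and the red screwdriver is held still and gripped with its blade pointing into the lens, tip about 5 cm in front of it.

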